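# Ready the laser-marking fixture: stop shut, hold-down arm unlatched and held up

### The job

Get the laser-marking fixture ready for its next plate. First push the blue swing-away stop shut until it clicks home past its spring-ball catch; then pull the black latch knob of the hold-down arm out sideways against its spring and, with the latch drawn, lift the arm's nose off its ball. Finish still holding the hold-down arm up in the gripper, its nose at least 10 cm above the ball and still (it falls if let go), with the stop still shut, and leave the plate, square and tape roll where they lie.

Things in the scene. Friction and masses are not known exactly. Their poses are not given: they have to be found in the camera images.
- fixture: Marking fixture fixed on the bench: grey aluminium base plate 320 (x) x 280 (y) x 12 mm with a white slotted plate rest on it (top 20 mm above the bench). Origin at the centre of its underside, on the bench; z up. All 'fixture x, y' below are its axes: the hold-down arm lies along x (hinge at +x, ball and latch at -x), the blue stop stands on the +y side, the latch knob sticks out to -y. It is turned by some 0.35 rad at most, so its -x side faces the robot.
- gate (a joint): Angle of the blue stop in rad: 0 = fully shut (parallel to fixture x), grows as its free end swings outward to fixture +y; up to 1.4. Stands open at the start; stays where it is left. Between about 0.10 and 0.05 rad it must be pushed over the spring ball of the catch (about 3 to 4 N near the free end); past that it is home and stays under 0.01.
- gate_hinge (a point): Upright hinge axis of the blue stop, at mid height of the stop (44 mm above the bench); at (75, 100) mm in fixture x, y. The shut stop runs from here 152 mm towards fixture -x. The stop is a flat blue bar 8 mm thick, standing from 22 to 66 mm above the bench; no handle: it is pushed on its outer (+y) face.
- gate_tip (a point): Point to push: on the outer face of the blue stop at mid height (44 mm above the bench), 110 mm along it from the hinge, 42 mm from its free end. Its frame turns with the stop: x along it towards the hinge, y out of the outer face; pushing along -y shuts it.
- latch (a joint): How far the latch is drawn, in m: 0 = sprung in (a bolt grips under the ball's collar), grows as the knob is pulled along fixture -y, 0.014 = end of travel. The bolt is clear of the ball at 0.008 and more. The spring pulls back with about 3.6 N at rest and 7.8 N at full travel; it snaps back in when let go.
- knob (a point): Centre of the black latch knob: a cylinder 22 mm in diameter and 30 mm long, axis along fixture y, at (-125, -52) mm in fixture x, y and 47.5 mm above the bench when the arm is down (35 mm above the base plate); its inner end lies 5 mm outside the latch bush, the outer end is free. Rides on the arm's nose. Its frame turns with the arm; its y axis stays parallel to fixture y.
- hold_arm: The hold-down arm with the latch it carries: aluminium bar 28 mm wide and 12 mm thick, 255 mm from hinge to nose; nose 48 x 40 mm, a grey hollow block open below that sits over the ball, top 84 mm above the bench. About 0.4 kg; needs about 2 N at the nose to hold. Origin on its hinge axis.
- hold_down (a joint): Angle of the hold-down arm in rad: 0 = down on the ball, grows as the nose rises; stops at 1.2. It falls back when released, from any height. 0.41 rad raises the nose by about 100 mm.
- bar_hinge (a point): On the level hinge axis of the hold-down arm (axis along fixture y), at (130, 0) mm in fixture x, y, 72 mm above the bench. The nose moves in an arc of 255 mm about it, rising and leaning to fixture +x.
- socket (a point): Centre of the ball socket in the arm's nose; lies at the ball's centre when the arm is down and rides with the arm.
- ball (a point): Centre of the 25 mm steel ball on its stud, fixed to the base plate at (-125, 0) mm in fixture x, y, 62 mm above the bench.
- blank: Loose bystander: the next steel plate, 90 x 140 x 4 mm, flat on the bench on the -y side of the fixture. Origin at the centre of its underside.
- square: Loose bystander: steel engineer's square, stock 90 mm and blade 110 mm long, 14 mm high, lying on the bench on the +y side of the fixture. Origin under the middle of its stock.
- tape: Loose bystander: black roll, 60 mm in diameter, 25 mm high, flat on the bench. Origin at the centre of its underside.

How it is judged:
On the way, in this order (a step that is already met when the one before it is completed fails the run):
1. the blue stop is shut and seated on its catch while the arm is still down (value of joint each of gate, hold_down below 0.03 rad), for 0.3 s.
2. the latch is drawn clear of the ball while the arm is still down (value of joint latch above 0.007 m and value of joint hold_down below 0.08 rad), for 0.05 s.
3. the arm's nose is lifted 9 cm or more off the ball (z of socket in the frame of ball above 0.09 m), for 0.2 s.
At the end, for the whole second after the job is handed in: The gripper's fingers still hold the arm or its latch knob, with the nose's socket at least 90 mm above the ball and still (under 0.1 rad/s), nothing else carrying it, and the blue stop shut on its catch (under 0.03 rad) (z of socket in the frame of ball above 0.09 m and velocity of joint hold_down between -0.1 and 0.1 rad/s and contact force between the fingers and hold_arm above 0.5 N and contact force between hold_arm and blank below 0.2 N and contact force between hold_arm and square below 0.2 N and contact force between hold_arm and tape below 0.2 N and value of joint gate below 0.03 rad); the arm keeps its last pose, push and grip.
It fails at once if the plate is moved by more than 2 cm (distance of blank from where it was at the start of the episode above 0.02 m).
It fails at once if the square is moved by more than 2 cm (distance of square from where it was at the start of the episode above 0.02 m).
It fails at once if the tape roll is moved by more than 2 cm (distance of tape from where it was at the start of the episode above 0.02 m).
It also fails if it takes over 51 s, if anything falls off the work surface, if the arm or the gripper's body presses on something with over 40 N, if the wrist force passes 120 N, or if a joint passes its speed limit or range.

### The arm

A 6-joint arm with a two-finger parallel gripper is mounted at the origin on the work surface. World frame = base frame: x ahead of the robot, y to its left, z up, the work surface at z = 0. Lengths are in m, angles in rad, forces in N, time in s.
With the tool pointing down it reaches from about 0.375 to 0.975 m from the base axis. Payload 3.8 kg.
Tool frame: the origin (TCP) lies midway between the tips of the shut fingers; the grasp point (between the pads) lies 19 mm behind it; z points along the fingers, y is the direction in which the jaws open and shut (so a half turn about z gives the same grasp; the last joint's range is limited). The gripper opens to 85 mm and grips with 20 to 120 N. Pads are 22 mm wide; open, the fingers measure 114 mm over their backs; the gripper's body (76 mm by 85 mm) begins 54 mm behind the grasp point. The pads swing forward as they close: fully open they stand 13 mm farther back than shut.
Start: joints at [-1.237, 0.264, 1.604, -0, 1.274, -0.037], TCP at [0.245, -0.629, 0.206] pointing down, gripper open.
Joint ranges: [-2.63, 2.63], [-0.94, 2.18], [0.31, 2.57], [-1.31, 4.45], [0, 2.66], [-2.55, 2.55]. Speed limits (rad/s): [2.57, 2.57, 3.14, 3.14, 3.14, 3.14].

### API

Orientations are given as a unit quaternion [w, x, y, z].
In Python, from rig import * gives the robot as it stands.
- The arm moves only by the tool apply_moves, never from a script. Its argument "steps" is a list of rows, each a list of 7 numbers: the shift along the tool's x, y, z in cm, then the turn, a rotation vector about the tool's x, y, z in degrees, then the opening, from 0 (shut) to 1 (fully open). In form: [[tx, ty, tz, ax, ay, az, grip], ...]. A call has 1 to 5 rows; each row shifts and turns the commanded pose from where the row before left it, along the tool's axes as they then stand; what a row does not reach is not made up. A row lasts 1/10 s, in which the tool goes at most 50 mm and 8.59 degrees, less where a joint would pass 70% of its speed; a pose out of reach is approached as far as the arm can. A call with a gripper value outside its range is refused whole. The fingers move at their own pace and stop on an object; the grip force is fixed at half the most. Time passes only in rows, so rows that do not move let the fingers close. It gives the time, the measured TCP pose, the force and the opening at its end, in the units of the state.
- observe(): the state, without advancing time (a new reading comes with each control period).
- get_image(name): name is "scene" or "top" or "wrist"; returns a dict with "img" (384x512x3 uint8, red, green, blue), "range_z" (384x512 float32, m along the optical axis (not along the pixel's ray), 0 where there is no reading), "intrinsics" (3x3 intrinsics, pixels), "position" and "orientation" of the camera in the world; the wrist camera has in their place "tool_from_camera" (4x4, takes a point from camera to tool coordinates, whose origin is the TCP and whose axes are the flange's). Camera axes: x right, y down, z forward; pixel columns grow to the right and rows downward; lengths in m; the calibration is good to about 2 mm. The wrist camera is an equidistant fisheye: a pixel r from the principal point sees the ray r / f radians off the axis. A picture is of the moment at which its call begins: read the wrist's pose just before it.
- hand_in(): hands the job in, once; it reports no verdict.
The state is a dict: "t": time; "q": joint angles; "joint_velocities": joint speeds; "joint_efforts": joint torques, N m; "ee_pos": TCP position; "tool_rot": TCP orientation; "wrist_force": force on the tool from outside, world axes, zero at the start; "ft_torque": the same for the moment, N m; "opening": opening from 0.0 (shut) to 1.0 (fully open).
Only numpy, scipy, OpenCV 4.12 (cv2) and the standard library are available. Lean on these libraries where they do the work, as an engineer would, in place of code of your own. Each camera call takes 0.05 s, during which the arm holds its last target.

## Working session

There is one attempt and no reset: what is moved stays moved. The work goes in short steps, Python scripts to look and compute and a tool call to move; the robot and the scene stay as the last step left them, time stands still between calls to the robot, and variables do not carry over. Pictures are saved under pics/ and viewed, and the job is handed in when it is done.

Besides the shell and the picture viewer there is one more tool, called after ">>>" as name(argument=value, ...), one argument or row to a line, values as JSON. apply_moves: Moves the arm, as the interface text tells. Its arguments: {"type":"object","properties":{"steps":{"type":"array","items":{"type":"array","items":{"type":"number"}}}},"required":["steps"]}

```bash
ls; mkdir -p pics; python3 - <<'E'
from rig import *
import cv2,numpy as np
print(observe())
for n in ("scene","top"):
    d=get_image(n); cv2.imwrite(f"pics/{n}0.png",d["img"][:,:,::-1]); np.savez(f"{n}0.npz",**d)
    print(n,d["intrinsics"],d["position"],d["orientation"])
E
```

```text
pics
{'t': 0.0, 'q': array([-1.23689318e+00,  2.64765879e-01,  1.60537614e+00,  6.65372650e-06,
        1.27366577e+00, -3.68817965e-02]), 'joint_velocities': array([-1.08828325e-03,  3.29250643e-04,  1.96921048e-04,  2.50868365e-04,
       -7.33196427e-05, -1.84850888e-04]), 'joint_efforts': array([-9.36964170e-04, -5.15117490e+01, -3.67315221e+01, -1.81564396e-04,
        1.31928729e-02, -2.34577465e-05]), 'ee_pos': array([ 0.24434174, -0.62839079,  0.20475233]), 'tool_rot': array([-1.09584893e-03,  9.82863559e-01,  1.84331220e-01, -1.60736992e-04]), 'wrist_force': array([ 0.20469027,  0.1736118 , -0.69601393]), 'ft_torque': array([-0.02531881,  0.01241325,  0.02171697]), 'opening': 1.001805565093065}
scene [[417.61777603   0.         250.84432198]
 [  0.         417.61777603 188.31623909]
 [  0.           0.           1.        ]] [ 1.25663006 -0.12951679  0.98793657] [-0.24905176  0.73269074  0.59577059 -0.21493   ]
top [[415.6051583    0.         260.22472847]
 [  0.         415.6051583  185.6009543 ]
 [  0.           0.           1.        ]] [ 0.3873557  -0.01101881  0.94236818] [-0.0757743   0.71421327 -0.69147908  0.0775522 ]
```

View pics/scene0.png

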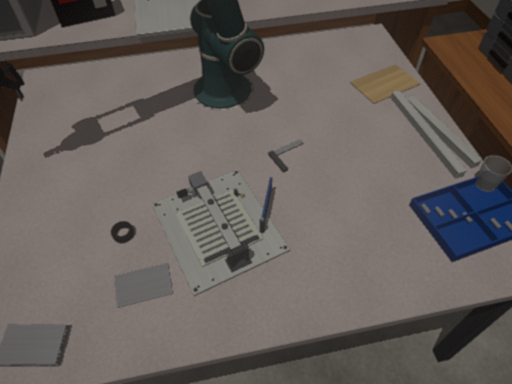

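View pics/top0.png

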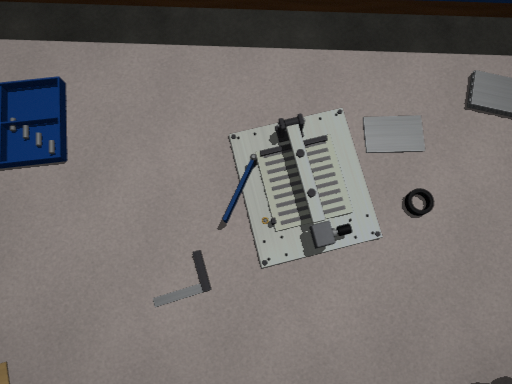

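The top view shows the fixture around (305,190) px, the open blue stop from (254,158) to (223,225), and the knob at (344,230). The tape is at (419,202), the plate at (394,134) and the square at (195,280). Next I fit the fixture pose.

```bash
cat > h.py <<'E'
import numpy as np,cv2
from scipy.spatial.transform import Rotation as R
def quat(q): return R.from_quat([q[1],q[2],q[3],q[0]])
def cloud(d):
    K=d["intrinsics"];z=d["range_z"];v,u=np.mgrid[0:z.shape[0],0:z.shape[1]]
    P=np.stack([(u-K[0,2])/K[0,0]*z,(v-K[1,2])/K[1,1]*z,z],-1)
    return P@quat(d["orientation"]).as_matrix().T+d["position"]
E
python3 - <<'E'
from h import *
d=dict(np.load("top0.npz"));P=cloud(d);im=d["img"].astype(int)
x0,x1,y0,y1=215,395,90,285
print("bench z",np.median(P[300:370,50:150,2]))
m=np.zeros(P.shape[:2],np.uint8);m[y0:y1,x0:x1]=((P[y0:y1,x0:x1,2]>0.0065))
m=cv2.morphologyEx(m,cv2.MORPH_OPEN,np.ones((7,7)))
n,l,s,c=cv2.connectedComponentsWithStats(m);k=1+np.argmax(s[1:,4])
q=(l==k)&(P[...,2]<0.03)
rect=cv2.minAreaRect(P[q][:,:2].astype(np.float32)); print(rect, np.median(P[q][:,2]))
# blue
b=(im[...,2]>im[...,0]+40)&(im[...,2]>70);bb=np.zeros_like(b);bb[y0:y1,x0:x1]=b[y0:y1,x0:x1]
B=P[bb&(P[...,2]>0.05)];print("blue",len(B),B[:,2].mean()); print(cv2.minAreaRect(B[:,:2].astype(np.float32)))
print(B[np.argmax(B[:,0])],B[np.argmin(B[:,0])])
# knob
kk=(im.sum(-1)<90)&(P[...,2]>.04);kk[:218]=0;kk[245:]=0;kk[:,:330]=0;kk[:,365:]=0
print("knob",kk.sum(),P[kk].mean(0),P[kk].max(0),P[kk].min(0))
# nose top
t=(abs(P[...,2]-0.084)<.005);t[:215]=0;t[255:]=0;t[:,:300]=0;t[:,340:]=0
print("nose",t.sum(),P[t].mean(0),cv2.minAreaRect(P[t][:,:2].astype(np.float32)))
cv2.imwrite("pics/crop0.png",cv2.resize(d["img"][90:290,210:410,::-1],None,fx=3,fy=3,interpolation=cv2.INTER_CUBIC))
for nm,r in dict(plate=(110,158,358,430),tape=(185,220,400,437),sq=(245,310,148,215)).items():
    a=P[r[0]:r[1],r[2]:r[3]];mm=a[...,2]>(.002 if nm=="plate" else .008);print(nm,a[mm].min(0),a[mm].max(0))
E
```

```text
bench z 0.0004009507223108888
((0.6008140444755554, -0.10924409329891205), (0.3208191692829132, 0.2814685106277466), 15.849557876586914) 0.013811364888540678
blue 225 0.07802354413081422
((0.510036826133728, 0.03238099068403244), (0.25109541416168213, 0.0684681311249733), 4.229321002960205)
[0.63760602 0.00968026 0.06593393] [ 0.3873557  -0.01101881  0.94236818]
knob 118 [ 0.49178182 -0.18934564  0.0640135 ] [ 0.50530908 -0.01101881  0.94236818] [ 0.3873557  -0.20492116  0.04635858]
nose 475 [ 0.4816482  -0.14241744  0.08395635] ((0.48940688371658325, -0.14069236814975739), (0.06754788756370544, 0.03995465859770775), 15.548141479492188)
plate [ 0.3873557  -0.41174984  0.00200014] [ 0.79425321 -0.01101881  0.94236818]
tape [ 0.3873557  -0.40032117  0.00801926] [ 0.59691571 -0.01101881  0.94236818]
sq [ 0.31989867 -0.01101881  0.00800363] [0.4422781  0.21430059 0.94236818]
```

View pics/crop0.png

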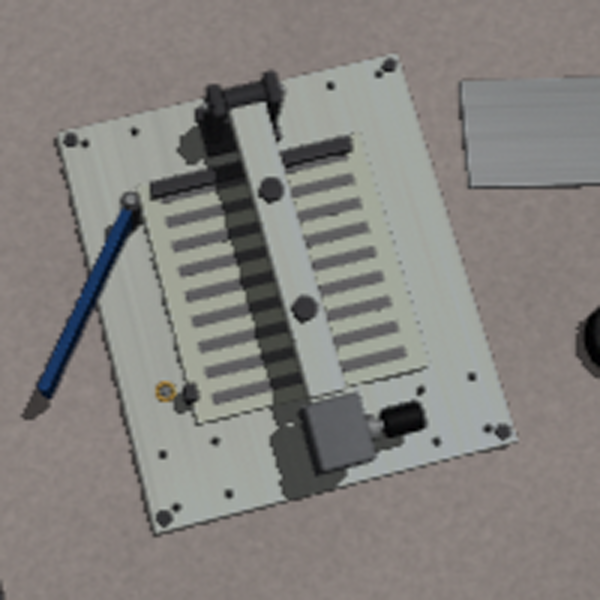

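Fixture centre is (0.601, -0.109) with yaw 0.277. The 320x281 fit, nose and knob all agree with the given sizes, and the gate stands at about 0.65 rad. I turn the tool so that x is fixture +y and y is fixture +x, and close the fingers.

>>> apply_moves(
  steps=[
    [0,0,0,0,0,-8.46,0],
    [0,0,0,0,0,-8.46,0],
    [0,0,0,0,0,-8.46,0],
    [0,0,0,0,0,-8.46,0],
    [0,0,0,0,0,-8.46,0],
  ],
)

```text
t: 0.6
ee_pos: [0.2444, -0.6287, 0.2053]
tool_rot: [-0.001, 0.849, 0.529, 0.0]
wrist_force: [0.4, -0.0, 0.2]
opening: 0.147
```

>>> apply_moves(
  steps=[
    [0,0,0,0,0,-8.46,0],
    [0,0,0,0,0,-8.46,0],
    [0,0,0,0,0,-8.46,0],
    [0,0,0,0,0,-8.46,0],
    [0,0,0,0,0,-8.46,0],
  ],
)

```text
t: 1.1
ee_pos: [0.2444, -0.6287, 0.2052]
tool_rot: [-0.001, 0.6, 0.8, 0.0]
wrist_force: [-0.6, -0.5, -0.4]
opening: 0.001
```

```bash
cat >> h.py <<'E'
TH=np.deg2rad(15.85);C=np.array([.6008,-.1092,0]);RF=R.from_euler('z',TH).as_matrix()
def st(o,target=None):
    p=RF.T@(o["ee_pos"]-C)*1000; M=RF.T@quat(o["tool_rot"]).as_matrix()
    f=RF.T@o["wrist_force"]
    print("t %.2f fix mm %s open %.3f F %s"%(o["t"],p.round(1),o["opening"],f.round(1)))
    print("tool axes in fixture (cols):\n",M.round(3))
    if target is not None: print("move cm tool", (M.T@(np.array(target)-p)/10).round(2))
E
python3 -c "
from rig import *
from h import *
st(observe(),[-35,235,200])"
```

```text
t 1.10 fix mm [-484.7 -402.4  205.2] open 0.001 F [-0.7 -0.4 -0.4]
tool axes in fixture (cols):
 [[-0.006  1.    -0.   ]
 [ 1.     0.006  0.001]
 [ 0.001 -0.    -1.   ]]
move cm tool [63.47 45.35  0.61]
```

>>> apply_moves(
  steps=[
    [3.2,2.25,0,0,0,0,0],
    [3.2,2.25,0,0,0,0,0],
    [3.2,2.25,0,0,0,0,0],
    [3.2,2.25,0,0,0,0,0],
    [3.2,2.25,0,0,0,0,0],
  ],
)

```text
t: 1.6
ee_pos: [0.3092, -0.4427, 0.2054]
tool_rot: [-0.0, 0.603, 0.798, 0.0]
wrist_force: [1.3, 0.2, 0.2]
opening: -0.001
```

>>> apply_moves(
  steps=[
    [3.2,2.25,0,0,0,0,0],
    [3.2,2.25,0,0,0,0,0],
    [3.2,2.25,0,0,0,0,0],
    [3.2,2.25,0,0,0,0,0],
    [3.2,2.25,0,0,0,0,0],
  ],
)

```text
t: 2.1
ee_pos: [0.3736, -0.2581, 0.2057]
tool_rot: [-0.0, 0.603, 0.798, 0.0]
wrist_force: [-0.4, -1.3, -0.5]
opening: -0.002
```

>>> apply_moves(
  steps=[
    [3.2,2.25,0,0,0,0,0],
    [3.2,2.25,0,0,0,0,0],
    [3.2,2.25,0,0,0,0,0],
    [3.2,2.25,0,0,0,0,0],
    [3.2,2.25,0,0,0,0,0],
  ],
)

```text
t: 2.6
ee_pos: [0.4381, -0.0736, 0.2058]
tool_rot: [-0.0, 0.603, 0.798, -0.0]
wrist_force: [0.1, 0.4, -0.2]
opening: 0.002
```

>>> apply_moves(
  steps=[
    [3.2,2.25,0,0,0,0,0],
    [3.2,2.25,0,0,0,0,0],
    [3.2,2.25,0,0,0,0,0],
    [3.0,2.25,0,0,0,0,0],
    [2.8,2.25,0,0,0,0,0],
  ],
)

```text
t: 3.1
ee_pos: [0.5042, 0.1054, 0.2057]
tool_rot: [-0.0, 0.603, 0.798, -0.0]
wrist_force: [0.2, -0.6, -0.4]
opening: 0.005
```

```bash
python3 -c "
from rig import *
from h import *
st(observe(),[-35,235,38])
d=get_image('top');cv2.imwrite('pics/top1.png',cv2.resize(d['img'][90:310,140:440,::-1],None,fx=2.5,fy=2.5))
P=cloud(d);im=d['img'].astype(int)
m=(im[...,2]>im[...,0]+40)&(im[...,2]>60)&(P[...,2]>.05)&(P[...,2]<.075)&(P[...,0]>.4)&(P[...,0]<.7)&(P[...,1]<.12)
B=(P[m]-C)@RF*1000
print(m.sum());h=np.array([75,100]);v=B[:,:2]-h
print(np.median(np.arctan2(v[:,1],-v[:,0])[np.hypot(*v.T)>60]),np.hypot(*v.T).max())
for nm,r in dict(sq=(245,310,148,215)).items():
    a=P[r[0]:r[1],r[2]:r[3]];mm=(a[...,2]>.008)&(a[...,2]<.05);a=(a[mm]-C)@RF*1000;print(nm,a.min(0),a.max(0))
"
```

```text
t 3.10 fix mm [-34.3 232.8 205.7] open 0.005 F [ 0.  -0.7 -0.4]
tool axes in fixture (cols):
 [[-0.001  1.    -0.001]
 [ 1.     0.001  0.   ]
 [ 0.    -0.001 -1.   ]]
move cm tool [ 0.22 -0.06 16.77]
243
0.661354027477786 151.99441027983283
sq [-184.48264859  257.50439182    8.0118951 ] [-157.81972608  383.42122563   16.89142209]
```

View pics/top1.png

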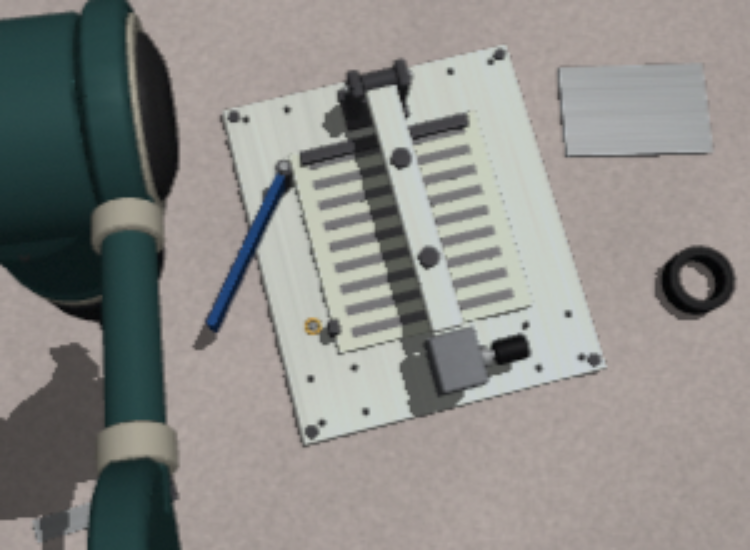

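The image shows the arm outboard of the stop and the scene undisturbed, with the gate at 0.66 rad and 152 mm long as specified. Now I descend.

>>> apply_moves(
  steps=[
    [0.1,0.1,3.3,0,0,0,0],
    [0.1,0.1,3.3,0,0,0,0],
    [0,0.1,3.4,0,0,0,0],
    [0,0.1,3.4,0,0,0,0],
    [0,0,3.4,0,0,0,0],
  ],
)

```text
t: 3.65
ee_pos: [0.5073, 0.1065, 0.0366]
tool_rot: [-0.0, 0.603, 0.798, -0.0]
wrist_force: [0.6, 0.2, -0.7]
opening: 0.003
```

>>> apply_moves(
  steps=[
    [-1,0,0,0,0,0,0],
    [-1,0,0,0,0,0,0],
    [-1,0,0,0,0,0,0],
    [-1,0,0,0,0,0,0],
    [-1,0,0,0,0,0,0],
  ],
)

```text
t: 4.15
ee_pos: [0.5225, 0.0578, 0.0402]
tool_rot: [0.0, 0.603, 0.798, 0.001]
wrist_force: [-4.8, 1.8, 8.3]
opening: 0.0
```

>>> apply_moves(
  steps=[
    [-1,0,0,0,0,0,0],
    [-1,0,0,0,0,0,0],
    [-1,0,0,0,0,0,0],
    [-1,0,0,0,0,0,0],
    [-0.6,0,0,0,0,0,0],
  ],
)

```text
t: 4.65
ee_pos: [0.534, 0.0129, 0.0403]
tool_rot: [-0.0, 0.603, 0.798, -0.0]
wrist_force: [-8.1, 0.1, 11.2]
opening: 0.001
```

```bash
python3 -c "
from rig import *
from h import *
st(observe(),[-30,115,38])
d=get_image('top');cv2.imwrite('pics/top2.png',cv2.resize(d['img'][90:310,140:440,::-1],None,fx=2.5,fy=2.5))
"
```

```text
t 4.65 fix mm [-30.9 135.7  40.3] open 0.001 F [-7.8  2.3 11.2]
tool axes in fixture (cols):
 [[ 0.001  1.    -0.   ]
 [ 1.    -0.001 -0.   ]
 [-0.    -0.    -1.   ]]
move cm tool [-2.07  0.09  0.23]
```

View pics/top2.png

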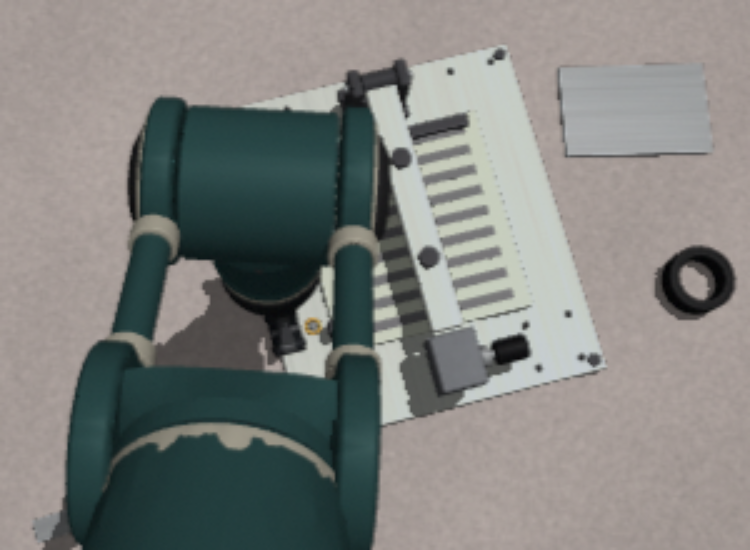

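```bash
python3 -c "
from rig import *
from h import *
st(observe())
for n in ('scene','wrist'):
  d=get_image(n);i=d['img'][:,:,::-1]
  if n=='scene': i=cv2.resize(i[140:310,100:320],None,fx=3.5,fy=3.5)
  cv2.imwrite('pics/%s2.png'%n,i)
"
```

```text
t 4.70 fix mm [-31.  135.1  40.3] open -0.005 F [-7.  -0.  11.5]
tool axes in fixture (cols):
 [[ 0.001  1.    -0.001]
 [ 1.    -0.001 -0.001]
 [-0.001 -0.001 -1.   ]]
```

View pics/scene2.png

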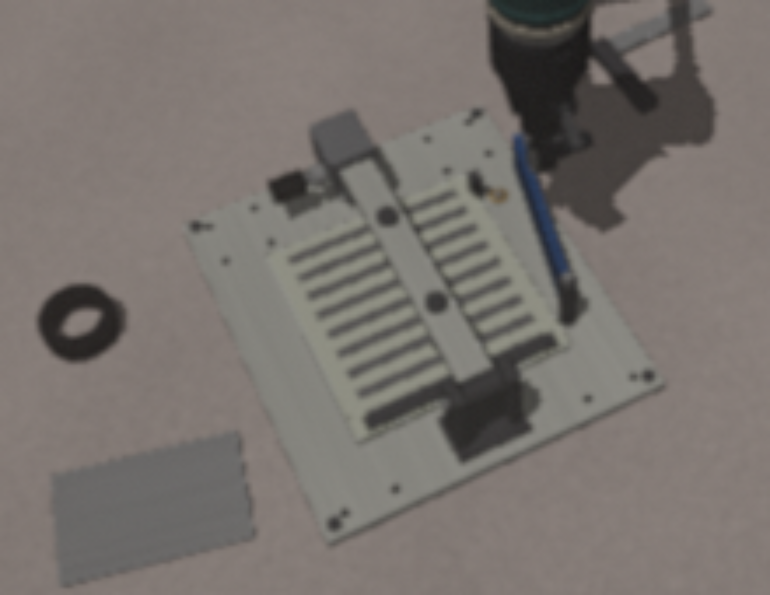

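View pics/wrist2.png

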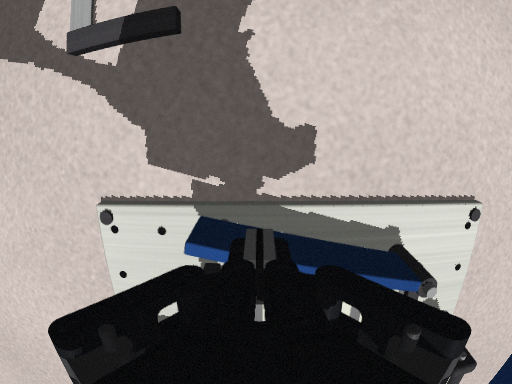

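```bash
cat >> h.py <<'E'
def gate(d,lim=60):
    P=cloud(d);im=d['img'].astype(int)
    m=(im[...,2]>1.6*im[...,0]+12)&(P[...,2]>.02)&(P[...,2]<.072)&(P[...,0]>.42)&(P[...,0]<.7)&(P[...,1]<.12)&(P[...,1]>-.12)
    B=(P[m]-C)@RF*1000;h=np.array([75,100]);v=B[:,:2]-h
    r=np.hypot(*v.T);k=r>lim
    vx=np.polyfit(v[k,0],v[k,1],1)
    print("gate n",k.sum(),"ang med",np.median(np.arctan2(v[k,1],-v[k,0])).round(3),"slope",(-np.arctan(vx[0])).round(3),"rmax",r.max().round(0))
E
python3 -c "
from rig import *
from h import *
st(observe())
gate(dict(np.load('scene0.npz')));gate(dict(np.load('top0.npz')))
d=get_image('scene');gate(d)
w=get_image('wrist');print(w['tool_from_camera'].round(3))
"
```

```text
t 4.80 fix mm [-30.9 135.7  40.3] open -0.001 F [-6.3  1.1 11.4]
tool axes in fixture (cols):
 [[ 0.001  1.    -0.   ]
 [ 1.    -0.001 -0.001]
 [-0.001 -0.    -1.   ]]
gate n 10 ang med 0.67 slope 0.653 rmax 134.0
gate n 213 ang med 0.65 slope 0.656 rmax 152.0
gate n 45 ang med 0.183 slope 0.208 rmax 145.0
[[ 0.    -0.965 -0.262  0.066]
 [ 1.     0.     0.    -0.001]
 [ 0.    -0.262  0.965 -0.169]
 [ 0.     0.     0.     1.   ]]
```

>>> apply_moves(
  steps=[
    [1,0,0,0,0,0,0],
    [0.5,0,0,0,0,0,0],
    [0,0,0,0,0,0,0],
    [0,0,0,0,0,0,0],
  ],
)

```text
t: 5.3
ee_pos: [0.5328, 0.0285, 0.0403]
tool_rot: [0.002, 0.603, 0.798, 0.002]
wrist_force: [2.6, 0.0, 7.7]
opening: -0.003
```

```bash
python3 -c "
from rig import *
from h import *
st(observe(),[-30,140,48])
gate(get_image('scene'))
"
```

```text
t 5.30 fix mm [-27.9 151.   40.3] open -0.003 F [ 2.5 -0.7  7.7]
tool axes in fixture (cols):
 [[-0.     1.     0.005]
 [ 1.     0.    -0.002]
 [-0.002  0.005 -1.   ]]
move cm tool [-1.1  -0.21 -0.77]
gate n 29 ang med 0.321 slope 0.309 rmax 110.0
```

Pulling back dragged the stop along (0.32 rad), so part of the gripper was resting on its top edge. I raise, re-approach from outside and push with the tips higher.

>>> apply_moves(
  steps=[
    [0,0,-2,0,0,0,0],
    [0,0,-2,0,0,0,0],
    [2,0,0,0,0,0,0],
    [2,0,0,0,0,0,0],
    [0,0,0,0,0,0,0],
  ],
)

```text
t: 5.85
ee_pos: [0.5178, 0.0683, 0.0779]
tool_rot: [-0.001, 0.602, 0.798, -0.0]
wrist_force: [-0.8, -0.3, 0.2]
opening: -0.003
```

```bash
python3 -c "
from rig import *
from h import *
st(observe(),[-30,140,52])
gate(get_image('scene'))
d=get_image('wrist');i=d['img'][:,:,::-1];cv2.imwrite('pics/w3.png',i)
d=get_image('scene');i=d['img'][:,:,::-1];cv2.imwrite('pics/s3.png',cv2.resize(i[140:310,100:320],None,fx=3.5,fy=3.5))
"
```

```text
t 5.85 fix mm [-31.4 193.4  77.9] open -0.003 F [-0.8 -0.1  0.2]
tool axes in fixture (cols):
 [[-0.002  1.    -0.001]
 [ 1.     0.002  0.001]
 [ 0.001 -0.001 -1.   ]]
move cm tool [-5.34  0.13  2.58]
gate n 29 ang med 0.326 slope 0.348 rmax 135.0
```

View pics/w3.png

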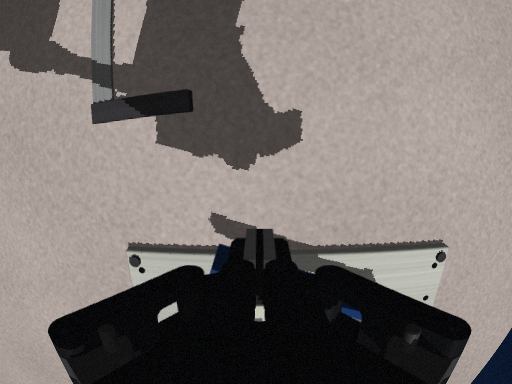

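View pics/s3.png

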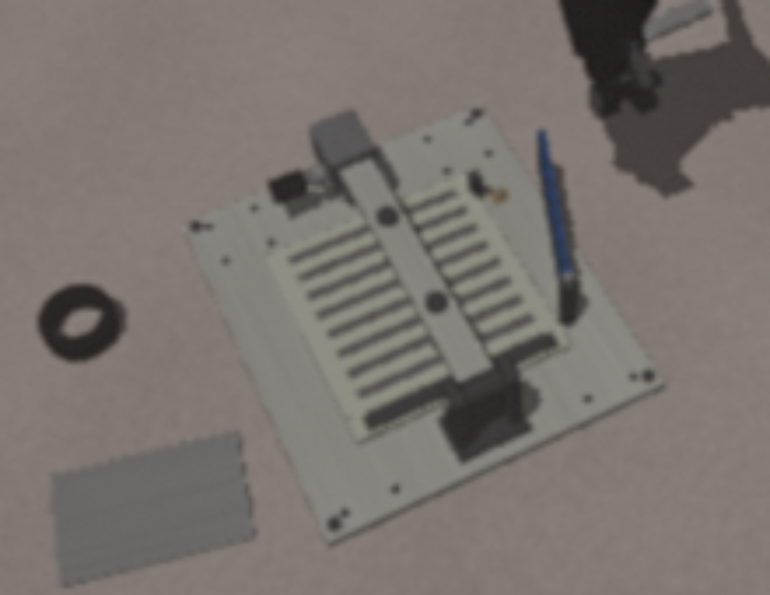

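Fingers are clear and the stop stands at ~0.33 rad. I lower to z = 52 mm and push.

>>> apply_moves(
  steps=[
    [-1,0,1.3,0,0,0,0],
    [-1,0.1,1.3,0,0,0,0],
    [-1,0,0,0,0,0,0],
    [-1,0,0,0,0,0,0],
    [-1,0,0,0,0,0,0],
  ],
)

```text
t: 6.5
ee_pos: [0.5338, 0.0181, 0.0519]
tool_rot: [-0.0, 0.603, 0.798, -0.0]
wrist_force: [0.3, -0.5, 0.6]
opening: -0.003
```

>>> apply_moves(
  steps=[
    [-0.4,0,0,0,0,0,0],
    [-0.4,0,0,0,0,0,0],
    [0,0,0,0,0,0,0],
  ],
)

```text
t: 6.8
ee_pos: [0.5361, 0.0113, 0.0525]
tool_rot: [0.0, 0.603, 0.798, 0.0]
wrist_force: [-0.3, -0.6, -0.4]
opening: -0.002
```

```bash
python3 -c "
from rig import *
from h import *
st(observe(),[-30,115,52])
gate(get_image('scene'))
"
```

```text
t 6.80 fix mm [-29.3 133.6  52.5] open -0.002 F [-0.4 -0.4 -0.4]
tool axes in fixture (cols):
 [[ 0.001  1.     0.001]
 [ 1.    -0.001 -0.   ]
 [-0.     0.001 -1.   ]]
move cm tool [-1.86 -0.07  0.05]
gate n 24 ang med 0.323 slope 0.335 rmax 104.0
```

```bash
python3 -c "
from rig import *
from h import *
w=get_image('wrist');cv2.imwrite('pics/w4.png',w['img'][:,:,::-1])
d=get_image('scene');i=d['img'][:,:,::-1];cv2.imwrite('pics/s4.png',cv2.resize(i[160:270,180:320],None,fx=5.5,fy=5.5,interpolation=cv2.INTER_CUBIC))
# fingertip depth from wrist
K=w['intrinsics'];print(K)
z=w['range_z'];T=w['tool_from_camera']
for (u,v) in [(250,232),(260,236),(268,240),(245,250),(275,250),(260,275),(230,260),(200,275)]:
  a=np.array([u-K[0,2],v-K[1,2]]);r=np.hypot(*a);t=r/K[0,0];k=a/r*np.tan(t);p=np.array([*(k*z[v,u]),z[v,u],1]);print(u,v,z[v,u].round(3),((T@p)[:3]*1000).round(1))
"
```

```text
[[297.31863964   0.         259.20623947]
 [  0.         297.31863964 194.41803769]
 [  0.           0.           1.        ]]
250 232 0.144 [ 11.1  -5.7 -34.8]
260 236 0.14 [ 10.8  -0.8 -38.8]
268 240 0.135 [ 10.9   2.8 -43.8]
245 250 0.125 [ 10.8  -7.3 -54.1]
275 250 0.124 [ 11.1   5.5 -54.8]
260 275 0.118 [  3.8  -0.9 -63.3]
230 260 0.114 [ 11.9 -12.6 -65.5]
200 275 0.102 [ 12.  -22.3 -77.8]
```

View pics/w4.png

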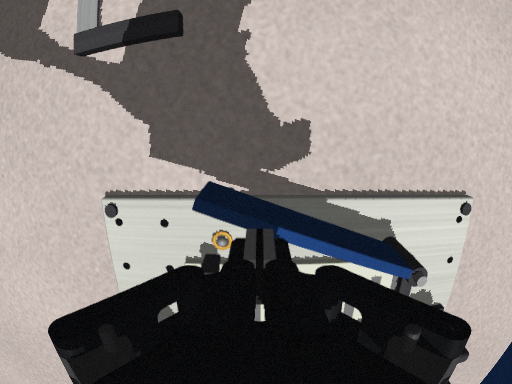

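View pics/s4.png

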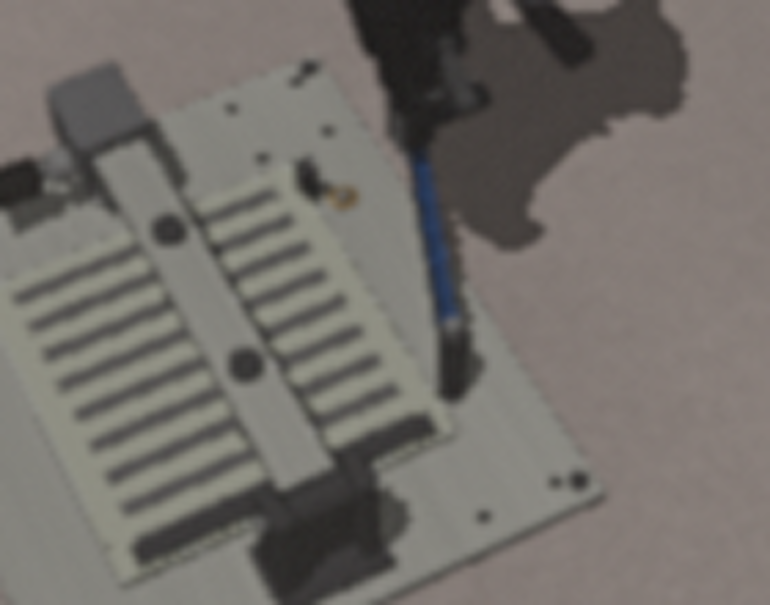

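```bash
cat >> h.py <<'E'
def wpt(w,o,u,v,rawtool=False):
    K=w['intrinsics'];z=w['range_z'][v,u];a=np.array([u-K[0,2],v-K[1,2]]);r=np.hypot(*a);k=a/r*np.tan(r/K[0,0])
    p=(w['tool_from_camera']@np.array([*(k*z),z,1]))[:3]
    if rawtool: return p*1000
    return RF.T@(quat(o['tool_rot']).apply(p)+o['ee_pos']-C)*1000
E
python3 -c "
from rig import *
from h import *
o=observe();w=get_image('wrist')
for uv in [(110,210),(464,209),(120,190),(300,110),(235,195),(400,260),(205,205)]: print(uv,wpt(w,o,*uv).round(1))
for v in range(222,244,2): print(v,wpt(w,o,250,v,1).round(1),wpt(w,o,268,v,1).round(1))
"
```

```text
(110, 210) [-149.5  132.    15.4]
(464, 209) [146.8 132.1  16.1]
(120, 190) [-145.3  144.8    1.2]
(300, 110) [ -0.8 205.3   0.8]
(235, 195) [-46.4 150.   35.6]
(400, 260) [ 64.8 109.8  55.7]
(205, 205) [-60.4 153.1  67.4]
222 [  8.7  -6.3 -14.5] [  8.3   3.7 -13.4]
224 [  7.6  -6.3 -14.5] [  7.5   3.7 -14.3]
226 [  6.2  -6.3 -14.2] [  6.3   3.7 -14.4]
228 [  5.2  -6.3 -14.7] [  5.5   3.6 -15.4]
230 [ 10.9  -5.8 -31.6] [ 11.1   3.1 -32. ]
232 [ 11.1  -5.7 -34.8] [ 11.1   3.1 -34.7]
234 [ 11.3  -5.6 -37.6] [ 10.8   3.  -36.6]
236 [ 10.7  -5.6 -38.7] [ 11.    2.9 -39.5]
238 [ 11.1  -5.5 -42.1] [ 10.7   2.9 -41.2]
240 [ 11.3  -5.4 -44.7] [ 11.2   2.8 -44.6]
242 [ 11.3  -5.3 -46.9] [ 10.9   2.7 -46.1]
```

The wrist range data show the base plate and bench where they should be. The shut tips, though, end about 26-30 mm short of the reported TCP, which matches the earlier rest at 40 mm on a 66 mm edge. I correct for that by going 26 mm deeper.

>>> apply_moves(
  steps=[
    [0,0,-3,0,0,0,0],
    [3,0,0,0,0,0,0],
    [3.2,0,0,0,0,0,0],
    [0,0,3.3,0,0,0,0],
    [0,0,3.3,0,0,0,0],
  ],
)

```text
t: 7.5
ee_pos: [0.5204, 0.0729, 0.0171]
tool_rot: [0.002, 0.602, 0.799, 0.002]
wrist_force: [-0.4, -0.4, 0.1]
opening: -0.003
```

>>> apply_moves(
  steps=[
    [0,0,0,0,0,0,0],
    [-1,0,0,0,0,0,0],
    [-1,0,0,0,0,0,0],
    [-1,0,0,0,0,0,0],
    [-1,0,0,0,0,0,0],
  ],
)

```text
t: 8.0
ee_pos: [0.5314, 0.0316, 0.0177]
tool_rot: [0.001, 0.603, 0.798, 0.001]
wrist_force: [-0.7, 0.2, 1.1]
opening: -0.005
```

```bash
python3 -c "
from rig import *
from h import *
o=observe();st(o,[-30,115,16])
w=get_image('wrist');cv2.imwrite('pics/w5.png',w['img'][:,:,::-1])
gate(get_image('scene'))
"
```

```text
t 8.00 fix mm [-28.3 154.4  17.7] open -0.005 F [-0.6  0.4  1.1]
tool axes in fixture (cols):
 [[ 0.001  1.     0.003]
 [ 1.    -0.001 -0.001]
 [-0.001  0.003 -1.   ]]
move cm tool [-3.94 -0.17  0.17]
gate n 41 ang med 0.279 slope 0.311 rmax 139.0
```

View pics/w5.png

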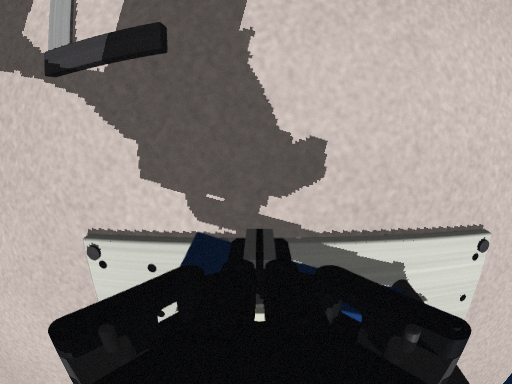

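>>> apply_moves(
  steps=[
    [-0.8,0,0,0,0,0,0],
    [-0.8,0,0,0,0,0,0],
    [-0.6,0,0,0,0,0,0],
    [-0.4,0,0,0,0,0,0],
    [0,0,0,0,0,0,0],
  ],
)

```text
t: 8.6
ee_pos: [0.537, 0.0073, 0.016]
tool_rot: [0.0, 0.603, 0.798, -0.0]
wrist_force: [-0.4, 0.1, 0.6]
opening: -0.001
```

```bash
python3 -c "
from rig import *
from h import *
o=observe();st(o,[-30,115,16])
gate(get_image('scene'))
"
```

```text
t 8.60 fix mm [-29.6 129.5  16. ] open -0.001 F [-0.3  0.2  0.6]
tool axes in fixture (cols):
 [[ 0.001  1.     0.   ]
 [ 1.    -0.001 -0.   ]
 [-0.     0.    -1.   ]]
move cm tool [-1.45 -0.04  0.  ]
gate n 48 ang med 0.086 slope 0.097 rmax 142.0
```

>>> apply_moves(
  steps=[
    [-0.4,0,0,0,0,0,0],
    [-0.4,0,0,0,0,0,0],
    [-0.3,0,0,0,0,0,0],
    [-0.3,0,0,0,0,0,0],
    [0,0,0,0,0,0,0],
  ],
)

```text
t: 9.15
ee_pos: [0.5405, -0.0058, 0.016]
tool_rot: [-0.0, 0.603, 0.798, -0.0]
wrist_force: [-0.4, 0.5, -0.7]
opening: -0.002
```

```bash
python3 -c "
from rig import *
from h import *
o=observe();st(o,[-30,115,16])
gate(get_image('scene'))
"
```

```text
t 9.15 fix mm [-29.8 115.9  16. ] open -0.002 F [-0.3  0.6 -0.7]
tool axes in fixture (cols):
 [[ 0.  1. -0.]
 [ 1. -0. -0.]
 [-0. -0. -1.]]
move cm tool [-0.09 -0.02 -0.  ]
gate n 50 ang med -0.034 slope -0.014 rmax 145.0
```

>>> apply_moves(
  steps=[
    [-0.2,0,0,0,0,0,0],
    [-0.2,0,0,0,0,0,0],
    [0,0,0,0,0,0,0],
    [0,0,0,0,0,0,0],
  ],
)

```text
t: 9.6
ee_pos: [0.5405, -0.0059, 0.016]
tool_rot: [-0.003, 0.604, 0.797, 0.002]
wrist_force: [-3.2, 15.0, 3.5]
opening: 0.003
```

```bash
python3 -c "
from rig import *
from h import *
o=observe();st(o,[-30,115,16])
w=get_image('wrist');cv2.imwrite('pics/w6.png',w['img'][:,:,::-1])
gate(get_image('scene'))
"
```

```text
t 9.60 fix mm [-29.8 115.9  16. ] open 0.003 F [ 1.  15.3  3.5]
tool axes in fixture (cols):
 [[ 0.002  1.    -0.001]
 [ 1.    -0.002  0.006]
 [ 0.006 -0.001 -1.   ]]
move cm tool [-0.09 -0.02 -0.  ]
gate n 49 ang med -0.035 slope -0.012 rmax 146.0
```

View pics/w6.png

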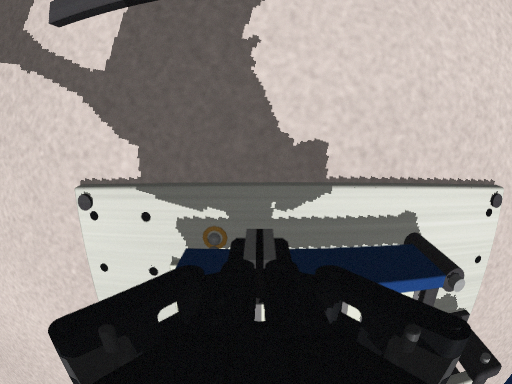

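The stop is parallel to the fixture edge and on its hard stop (15 N, finger at the predicted y = 116 mm). I retract outward, lift, and go over the knob with the fingers opening.

>>> apply_moves(
  steps=[
    [1,0,0,0,0,0,0],
    [2,0,0,0,0,0,0],
    [0,0,-4,0,0,0,0],
    [0,0,-4,0,0,0,0],
    [0,0,-4,0,0,0,0],
  ],
)

```text
t: 10.2
ee_pos: [0.5334, 0.0193, 0.1372]
tool_rot: [0.0, 0.603, 0.798, -0.0]
wrist_force: [0.9, -0.1, -0.0]
opening: 0.003
```

>>> apply_moves(
  steps=[
    [-4,-1.9,-0.5,0,0,0,1],
    [-4,-1.9,-0.5,0,0,0,1],
    [-4,-1.9,0,0,0,0,1],
    [-4,-1.9,0,0,0,0,1],
    [-4,-1.9,0,0,0,0,1],
  ],
)

```text
t: 10.7
ee_pos: [0.4965, -0.2011, 0.1466]
tool_rot: [0.001, 0.603, 0.798, -0.0]
wrist_force: [0.4, 0.6, 0.3]
opening: 0.848
```

```bash
python3 -c "
from rig import *
from h import *
o=observe();st(o,[-125,-53,130])
gate(get_image('scene'));d=get_image('top');gate(d)
o=observe();w=get_image('wrist');cv2.imwrite('pics/w7.png',w['img'][:,:,::-1])
"
```

```text
t 10.70 fix mm [-125.4  -60.   146.6] open 0.848 F [0.6 0.5 0.3]
tool axes in fixture (cols):
 [[-0.     1.     0.001]
 [ 1.     0.    -0.002]
 [-0.002  0.001 -1.   ]]
move cm tool [0.7  0.04 1.66]
gate n 33 ang med -0.04 slope 0.008 rmax 143.0
gate n 170 ang med 0.011 slope 0.002 rmax 153.0
```

View pics/w7.png

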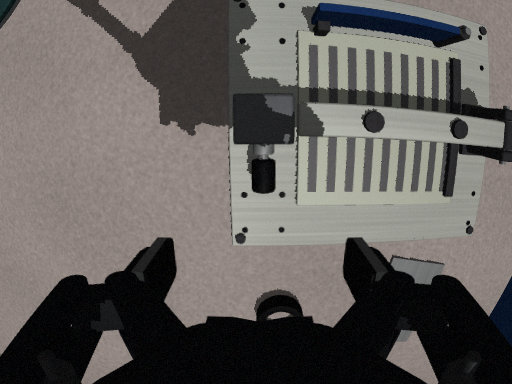

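```bash
python3 -c "
from rig import *
from h import *
o=observe();w=get_image('wrist');st(o,[-125,-53,130])
for uv in [(262,178),(262,165),(262,189),(254,178),(271,178),(263,118),(370,122),(241,238)]: print(uv,wpt(w,o,*uv).round(1))
for uv in [(168,242),(165,260),(352,242),(355,260)]: print(uv,wpt(w,o,*uv,True).round(1))
"
```

```text
t 10.85 fix mm [-125.7  -60.6  146.4] open 1.004 F [0.1 0.9 0.1]
tool axes in fixture (cols):
 [[ 0.005  1.     0.   ]
 [ 1.    -0.005 -0.002]
 [-0.002  0.    -1.   ]]
move cm tool [0.76 0.07 1.63]
(262, 178) [-124.4  -48.8   59.5]
(262, 165) [-124.4  -37.3   58.6]
(262, 189) [-124.4  -58.6   59.9]
(254, 178) [-131.5  -49.5   55.7]
(271, 178) [-116.4  -49.6   55.6]
(263, 118) [-123.8    3.8   85.8]
(370, 122) [-37.8   3.1  84.9]
(241, 238) [-147.2 -125.3   15.2]
(168, 242) [  9.7 -44.  -45.3]
(165, 260) [  4.5 -43.6 -53.6]
(352, 242) [ 10.5  41.8 -46.9]
(355, 260) [  5.   41.6 -54.5]
```

The wrist view confirms the knob at about (-124.5, -51) with its top at 59 mm. The open tips lie about 40 mm behind the TCP. I descend to TCP z ≈ 2 mm, so the pads are centred on the knob, and then close.

>>> apply_moves(
  steps=[
    [0.7,0.1,3,0,0,0,1],
    [0,0,3,0,0,0,1],
    [0,0,3,0,0,0,1],
    [0,0,3,0,0,0,1],
    [0,0,2.4,0,0,0,1],
  ],
)

```text
t: 11.4
ee_pos: [0.4954, -0.19, 0.0004]
tool_rot: [-0.001, 0.602, 0.798, -0.0]
wrist_force: [0.0, -0.2, -0.1]
opening: 0.998
```

```bash
python3 -c "
from rig import *
from h import *
o=observe();st(o,[-124.5,-53,2])
w=get_image('wrist');cv2.imwrite('pics/w8.png',w['img'][:,:,::-1])
"
```

```text
t 11.40 fix mm [-123.5  -48.9    0.4] open 0.998 F [-0.  -0.2 -0.1]
tool axes in fixture (cols):
 [[-0.002  1.    -0.001]
 [ 1.     0.002  0.001]
 [ 0.001 -0.001 -1.   ]]
move cm tool [-0.41 -0.1  -0.16]
```

View pics/w8.png

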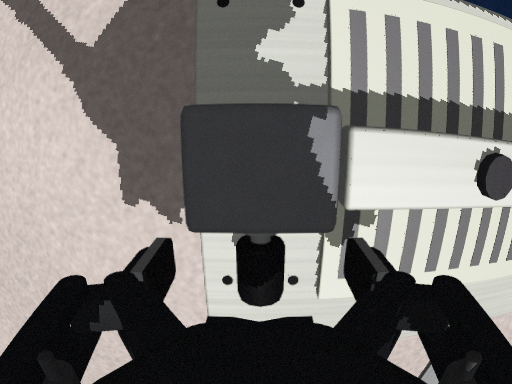

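The knob at (262,270) px sits centred between the open pads. I trim by 4 mm and close.

>>> apply_moves(
  steps=[
    [-0.4,-0.1,0,0,0,0,1],
    [0,0,0,0,0,0,0],
    [0,0,0,0,0,0,0],
    [0,0,0,0,0,0,0],
    [0,0,0,0,0,0,0],
  ],
)

```text
t: 11.95
ee_pos: [0.4968, -0.1965, 0.0033]
tool_rot: [0.001, 0.603, 0.798, 0.0]
wrist_force: [0.7, -0.3, 0.3]
opening: 0.326
```

>>> apply_moves(
  steps=[
    [0,0,0,0,0,0,0],
    [0,0,0,0,0,0,0],
    [0,0,0,0,0,0,0],
  ],
)

```text
t: 12.25
ee_pos: [0.4975, -0.1963, 0.0032]
tool_rot: [0.001, 0.603, 0.798, 0.001]
wrist_force: [2.8, 2.3, 5.6]
opening: 0.24
```

```bash
python3 -c "
from rig import *
from h import *
o=observe();st(o,[-124.5,-53,2])
w=get_image('wrist');cv2.imwrite('pics/w9.png',w['img'][:,:,::-1])
"
```

```text
t 12.25 fix mm [-123.1  -55.6    3.2] open 0.240 F [3.3 1.4 5.6]
tool axes in fixture (cols):
 [[ 0.     1.     0.003]
 [ 1.    -0.    -0.001]
 [-0.001  0.003 -1.   ]]
move cm tool [ 0.26 -0.14  0.12]
```

View pics/w9.png

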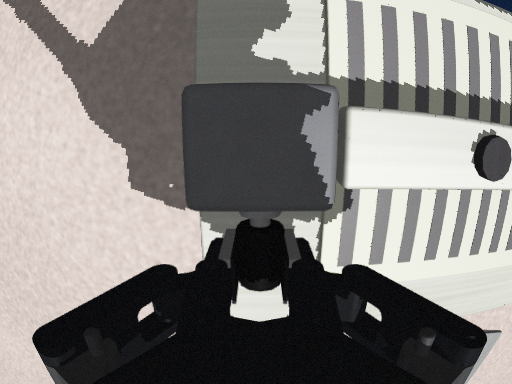

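Opening of 0.24 (20 mm) means the knob is gripped. Now I draw the latch.

>>> apply_moves(
  steps=[
    [-0.4,0,0,0,0,0,0],
    [-0.4,0,0,0,0,0,0],
    [-0.4,0,0,0,0,0,0],
    [0,0,0,0,0,0,0],
    [0,0,0,0,0,0,0],
  ],
)

```text
t: 12.8
ee_pos: [0.5003, -0.2065, 0.003]
tool_rot: [0.0, 0.603, 0.798, 0.001]
wrist_force: [3.0, 8.6, 8.3]
opening: 0.236
```

```bash
python3 -c "
from rig import *
from h import *
o=observe();st(o)
w=get_image('wrist');cv2.imwrite('pics/w10.png',w['img'][:,:,::-1])
"
```

```text
t 12.80 fix mm [-123.3  -66.2    3. ] open 0.236 F [5.3 7.4 8.3]
tool axes in fixture (cols):
 [[ 0.001  1.     0.002]
 [ 1.    -0.001  0.001]
 [ 0.001  0.002 -1.   ]]
```

View pics/w10.png

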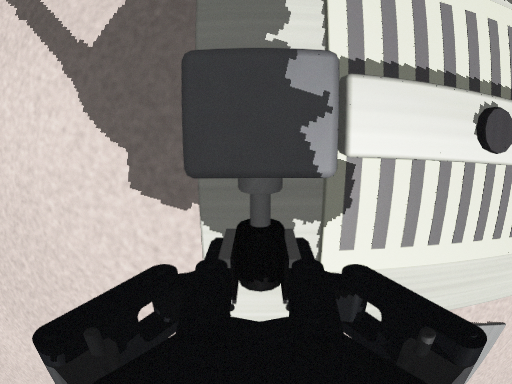

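The latch is drawn ~10.6 mm, the spring reads 7.4 N as expected, and the nose hasn't moved. I pull 1 mm more, then lift along the hinge arc, turning the tool with the arm.

>>> apply_moves(
  steps=[
    [-0.1,0,0,0,0,0,0],
    [0,-0.14,-0.55,1.25,0,0,0],
    [0,-0.28,-1.11,2.5,0,0,0],
    [0,-0.28,-1.11,2.5,0,0,0],
    [0,0,0,0,0,0,0],
  ],
)

```text
t: 13.35
ee_pos: [0.4945, -0.2082, 0.0303]
tool_rot: [-0.034, 0.602, 0.797, -0.043]
wrist_force: [4.5, 8.0, -1.7]
opening: 0.236
```

```bash
python3 -c "
from rig import *
from h import *
o=observe();st(o)
w=get_image('wrist');cv2.imwrite('pics/w11.png',w['img'][:,:,::-1])
"
```

```text
t 13.35 fix mm [-129.3  -66.2   30.3] open 0.236 F [ 6.6  6.5 -1.7]
tool axes in fixture (cols):
 [[-0.     0.994 -0.109]
 [ 1.     0.     0.002]
 [ 0.002 -0.109 -0.994]]
```

View pics/w11.png

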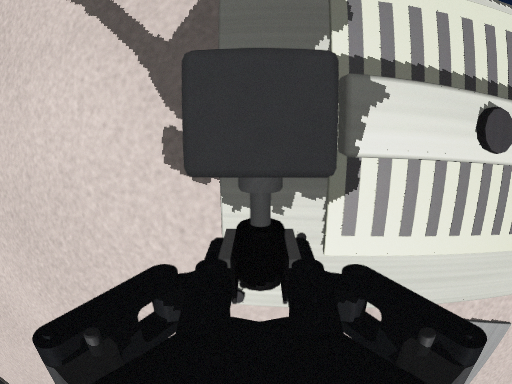

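The nose keeps its place relative to the gripper while the background recedes, so the arm is free of the ball and rising. I carry on.

>>> apply_moves(
  steps=[
    [0,-0.28,-1.11,2.5,0,0,0],
    [0,-0.28,-1.11,2.5,0,0,0],
    [0,-0.28,-1.11,2.5,0,0,0],
    [0,-0.28,-1.11,2.5,0,0,0],
    [0,0,0,0,0,0,0],
  ],
)

```text
t: 13.9
ee_pos: [0.4911, -0.2088, 0.0753]
tool_rot: [-0.087, 0.597, 0.79, -0.112]
wrist_force: [2.5, 8.0, -2.1]
opening: 0.242
```

>>> apply_moves(
  steps=[
    [0,-0.28,-1.11,2.5,0,0,0],
    [0,-0.28,-1.11,2.5,0,0,0],
    [0,-0.28,-1.11,2.5,0,0,0],
    [0,-0.28,-1.11,2.5,0,0,0],
    [0,-0.28,-1.11,2.5,0,0,0],
  ],
)

```text
t: 14.4
ee_pos: [0.497, -0.2065, 0.1309]
tool_rot: [-0.152, 0.584, 0.773, -0.197]
wrist_force: [1.9, 7.1, -2.4]
opening: 0.238
```

>>> apply_moves(
  steps=[
    [0,0,0,0,0,0,0],
    [0,0,0,0,0,0,0],
    [0,0,0,0,0,0,0],
    [0,0,0,0,0,0,0],
  ],
)

```text
t: 14.8
ee_pos: [0.4968, -0.2066, 0.1303]
tool_rot: [-0.152, 0.584, 0.773, -0.197]
wrist_force: [2.5, 8.7, -3.1]
opening: 0.24
```

```bash
python3 -c "
from rig import *
from h import *
o=observe();st(o)
w=get_image('wrist');cv2.imwrite('pics/w12.png',w['img'][:,:,::-1])
for uv in [(263,75),(263,160),(200,110),(320,110)]: print(uv,wpt(w,o,*uv).round(1))
d=get_image('scene');gate(d);gate(get_image('top'));i=d['img'][:,:,::-1];cv2.imwrite('pics/s12.png',cv2.resize(i[120:310,80:320],None,fx=3.3,fy=3.1))
"
```

```text
t 14.80 fix mm [-126.6  -65.3  130.3] open 0.240 F [ 4.8  7.7 -3.1]
tool axes in fixture (cols):
 [[ 0.001  0.877 -0.481]
 [ 1.     0.002  0.005]
 [ 0.005 -0.481 -0.877]]
(263, 75) [-87.9  12.6 201.9]
(263, 160) [-88.1 -12.5 201.3]
(200, 110) [-105.1    2.6  209.4]
(320, 110) [-73.2   2.7 194. ]
gate n 19 ang med -0.032 slope 0.02 rmax 145.0
gate n 167 ang med 0.012 slope -0.007 rmax 153.0
```

View pics/w12.png

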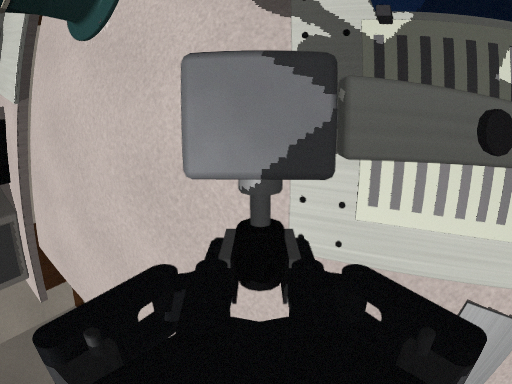

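View pics/s12.png

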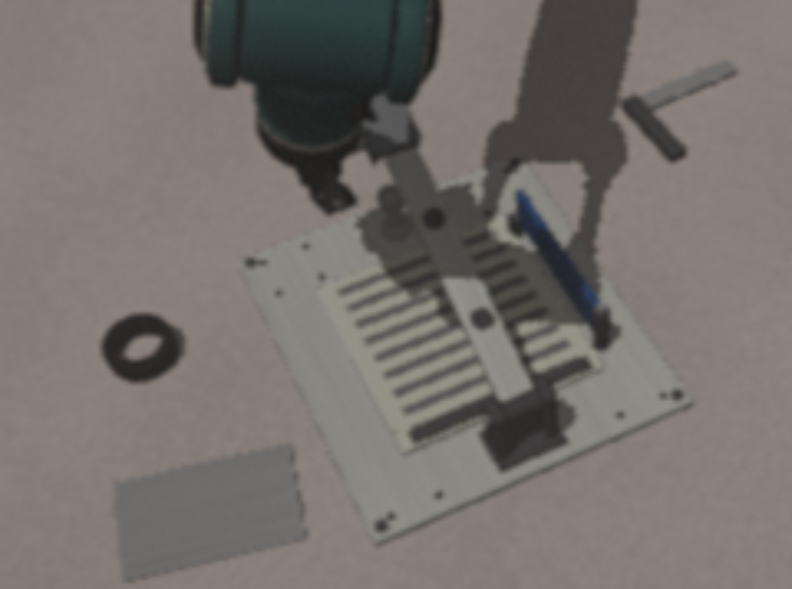

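The nose top is at ~202 mm (84 when down), so it is raised about 12 cm at 0.50 rad. The arm is held and steady, the stop is shut, and the bystanders are where they were. I'm handing in.

```bash
python3 -c "
from rig import *
from h import *
st(observe());print(hand_in())"
```

```text
t 14.95 fix mm [-126.6  -65.3  130.3] open 0.237 F [ 4.5  6.6 -2.3]
tool axes in fixture (cols):
 [[ 0.001  0.877 -0.481]
 [ 1.     0.002  0.005]
 [ 0.005 -0.481 -0.877]]
the job is handed in; nothing more can be done
None
```

I pushed the blue stop shut onto its catch, drew the latch about 11 mm and lifted the hold-down arm. I handed in at 14.95 s with the gripper still holding the knob; `hand_in()` reports no verdict.

- **Hold-down arm:** the tool was tilted by about 0.50 rad. The nose top was at about 202 mm against 84 mm when down, so the nose was roughly 12 cm up. The TCP did not move between the last readings.
- **Grip:** the opening was 0.24 (about 20 mm, for a 22 mm knob). The spring was still pulling 6.6–7.7 N on the gripper.
- **Stop:** it read about 0.01 rad from the top camera. The scene camera gave between -0.03 and 0.02 from few pixels, which is within its error. When I pushed it home I felt a hard stop at about 15 N.
- **Plate, square and tape:** they look unmoved in the last scene picture; I did not measure them again. No move came near them.

**What went wrong:** the shut fingertips ended about 26 mm short of the reported TCP. My first push therefore rested on top of the stop with up to about 11 N and dragged it from 0.66 to about 0.2 rad, then back to 0.33. I measured the tips with the wrist camera, went 26 mm deeper and the next push closed the stop.

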